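Make up two kits of nuts and bolts

ROBOT

A 6-joint arm with a two-finger parallel gripper is mounted at the origin on a cart in front of the work surface, level with it; the furniture and walls round the work are solid. World frame = base frame: x ahead of the robot, y to its left, z up, the work surface at z = 0. Lengths are in m, angles in rad, forces in N, time in s.
With the tool pointing down it reaches from about 0.35 to 0.975 m from the base axis. Payload 4.9 kg.
Tool frame: the origin (TCP) lies on the front face of the gripper's body, between the roots of the fingers; the fingertips stand ctrl.finger_overhang ahead of it and the grasp point (between the pads) lies 54 mm ahead of it (ctrl.finger_overhang is the distance from the TCP to the fingertips, in m); z points along the fingers, y is the line along which they close (so a half turn about z gives the same grasp; the last joint's range is limited). The gripper opens to 85 mm and grips with 20 to 120 N. Pads are 22 mm wide; open, the fingers measure 114 mm over their backs; the gripper's body (76 mm by 85 mm) begins 54 mm behind the grasp point. The pads swing forward as they close: fully open they stand 13 mm farther back than shut.
Start: joints at [1.069, 0.053, 1.613, -0, 1.476, -0.119], TCP at [0.233, 0.58, 0.304] pointing down, gripper open.
Joint ranges: [-3.01, 3.01], [-1.01, 2.22], [0.06, 2.58], [-1.02, 4.17], [0.09, 2.62], [-3.14, 3.14]. Speed limits (rad/s): [2.57, 2.57, 3.14, 3.14, 3.14, 3.14].

INTERFACE

Orientations are given as a rotation vector (axis times angle).
In Python, from station import ctrl, vision gives the robot as it stands. The module is installed in compiled form; this text tells all that it offers.
- The arm moves only by the tool drive_tool, never from a script. Its argument "rows" is a list of rows, each a list of 2 entries, a list of its own where there are three numbers: the shift along the tool's x, y, z in m, then the turn about the tool's z in rad. A call has 1 to 10 rows; each row shifts and turns the commanded pose from where the row before left it, along the tool's axes as they then stand; what a row does not reach is not made up. A row lasts 1/10 s, in which the tool goes at most 50 mm and 8.59 degrees, less where a joint would pass 70% of its speed; a pose out of reach is approached as far as the arm can. A call with a gripper value outside its range is refused whole. "jaw" is the closure, from 0 (fully open) to 1 (shut), set as the call begins (left out, the last holds). The fingers move at their own pace and stop on an object; "grip_force" is the grip in N (left out, the last holds). Time passes only in rows, so rows that do not move let the fingers close. It gives the time, the measured TCP pose, the force, the opening and the grip force at its end, in the units of the state.
- ctrl.get_obs(): the state, without advancing time (a new reading comes with each control period).
- vision.get_image(name): name is "scene" or "top" or "wrist"; returns a dict with "image" (400x640x3 uint8, blue, green, red), "vertical_fov" (degrees; the focal length in pixels is half the picture's height over the tangent of half this angle, whatever the lens; pixels are square), "cx", "cy" (the principal point, pixels), "dist_coeffs" ([k1, k2, p1, p2, k3] as OpenCV has them; the pictures are not rectified), "R" (3x3) and "t" (3): a world point X has camera coordinates R X + t. Camera axes: x right, y down, z forward; pixel columns grow to the right and rows downward; lengths in m; the calibration is good to about 2 mm. A picture is of the moment at which its call begins. There is no depth.
- ctrl.finish_job(): hands the job in; it is judged then, once.
The state is a dict: "t": time; "q": joint angles; "dq": joint speeds; "effort": joint torques, N m; "tool_pos": TCP position; "tool_rot": TCP orientation; "contact_force": force on the tool from outside, world axes, zero at the start; "wrist_torque": the same for the moment, N m; "opening": finger opening in m; "grip_force": force on a finger pad.
Only numpy, scipy, OpenCV 4.12 (cv2) and the standard library are available. Lean on these libraries where they do the work, as an engineer would, in place of code of your own. Each camera call takes 0.05 s, during which the arm holds its last target. There are 200 camera calls.

TASK

Make up two kits: deal the loose nuts on the bench into the cells of the two trays, one nut to a cell and one to each tray in turn: the cells nearest the robot in both trays first, then both middle cells, then both far ones. Stop when both trays hold the same number and no further full round is possible; an odd nut left over stays on the bench. Then pick the two bolts from among the odd parts in the crate and lay one in the long channel of each tray, leaving the other parts in the crate and the tin, sanding block and wooden block standing by undisturbed.

Things in the scene. Friction and masses are not known exactly. Their poses are not given: they have to be found in the camera images.
- tray1_cell1 (a point): first nut cell of tray 1 (the one nearest the robot), square, 42 mm inside, one of three in a row along the tray's right side, 45 mm apart, with low 3 mm dividers. The point is where the centre of a nut lying in the cell comes, 18.5 mm above the bench; axes as the tray's.
- tray1_cell2 (a point): second nut cell of tray 1 (the middle one), square, 42 mm inside, one of three in a row along the tray's right side, 45 mm apart, with low 3 mm dividers. The point is where the centre of a nut lying in the cell comes, 18.5 mm above the bench; axes as the tray's.
- tray1_cell3 (a point): third nut cell of tray 1 (the farthest from the robot), square, 42 mm inside, one of three in a row along the tray's right side, 45 mm apart, with low 3 mm dividers. The point is where the centre of a nut lying in the cell comes, 18.5 mm above the bench; axes as the tray's.
- tray1_channel (a point): bolt channel of tray 1, 132 mm (x) by 40 mm (y) inside, left of its cells; the point is its centre, 19.5 mm above the bench. The tray: grey, fixed to the bench, 140 mm (its x, away from the robot) by 93 mm (its y, to the left), its centre 22.5 mm to the right of this point; floor 12 mm, dividers 18 mm, outer rim 20 mm above the bench.
- tray2_cell1 (a point): first nut cell of tray 2 (the one nearest the robot), square, 42 mm inside, one of three in a row along the tray's right side, 45 mm apart, with low 3 mm dividers. The point is where the centre of a nut lying in the cell comes, 18.5 mm above the bench; axes as the tray's.
- tray2_cell2 (a point): second nut cell of tray 2 (the middle one), square, 42 mm inside, one of three in a row along the tray's right side, 45 mm apart, with low 3 mm dividers. The point is where the centre of a nut lying in the cell comes, 18.5 mm above the bench; axes as the tray's.
- tray2_cell3 (a point): third nut cell of tray 2 (the farthest from the robot), square, 42 mm inside, one of three in a row along the tray's right side, 45 mm apart, with low 3 mm dividers. The point is where the centre of a nut lying in the cell comes, 18.5 mm above the bench; axes as the tray's.
- tray2_channel (a point): bolt channel of tray 2, 132 mm (x) by 40 mm (y) inside, left of its cells; the point is its centre, 19.5 mm above the bench. The tray: grey, fixed to the bench, 140 mm (its x, away from the robot) by 93 mm (its y, to the left), its centre 22.5 mm to the right of this point; floor 12 mm, dividers 18 mm, outer rim 20 mm above the bench.
- crate (a point): crate of odd parts: open plywood crate, fixed, 250 mm (its x) by 194 mm (its y) outside, walls 5 mm thick, 36 mm tall, floor 5 mm thick; six parts lie in it. The point is the centre of its inner floor. Keep clear of the fixed vice between crate and nuts (x 0.20 to 0.61, y 0.05 to 0.23, 165 mm tall) and of the shelves over the bench beyond x = 0.65, left of y = 0.05.
- nut_1_centre (a point): hexagon nut, dull brass colour, 24 mm across flats, 27 mm across corners, 13 mm tall, lying flat on the bench between the robot and the trays (may be absent). The point is its centre, half-way up; z is the axis of its hole, and x points square to one pair of flats.
- nut_2_centre (a point): hexagon nut, dull brass colour, 24 mm across flats, 27 mm across corners, 13 mm tall, lying flat on the bench between the robot and the trays (may be absent). The point is its centre, half-way up; z is the axis of its hole, and x points square to one pair of flats.
- nut_3_centre (a point): hexagon nut, dull brass colour, 24 mm across flats, 27 mm across corners, 13 mm tall, lying flat on the bench between the robot and the trays (may be absent). The point is its centre, half-way up; z is the axis of its hole, and x points square to one pair of flats.
- nut_4_centre (a point): hexagon nut, dull brass colour, 24 mm across flats, 27 mm across corners, 13 mm tall, lying flat on the bench between the robot and the trays (may be absent). The point is its centre, half-way up; z is the axis of its hole, and x points square to one pair of flats.
- nut_5_centre (a point): hexagon nut, dull brass colour, 24 mm across flats, 27 mm across corners, 13 mm tall, lying flat on the bench between the robot and the trays (may be absent). The point is its centre, half-way up; z is the axis of its hole, and x points square to one pair of flats.
- nut_6_centre (a point): hexagon nut, dull brass colour, 24 mm across flats, 27 mm across corners, 13 mm tall, lying flat on the bench between the robot and the trays (may be absent). The point is its centre, half-way up; z is the axis of its hole, and x points square to one pair of flats.
- bolt_1_centre (a point): steel bolt with hexagon head, 63 mm long, lying in the crate. Head 18 mm across flats, 22 mm across corners, 8 mm thick; shank 12 mm in diameter, 55 mm long. The point is on its axis, half-way along its length, about 8 mm above what it lies on; x points along the shank away from the head (the shank slopes down 3 degrees).
- bolt_2_centre (a point): steel bolt with hexagon head, 63 mm long, lying in the crate. Head 18 mm across flats, 22 mm across corners, 8 mm thick; shank 12 mm in diameter, 55 mm long. The point is on its axis, half-way along its length, about 8 mm above what it lies on; x points along the shank away from the head (the shank slopes down 3 degrees).
- measure: tape measure, 68x71x35 mm, in the crate, to stay there. Origin: centre of its underside.
- small_tin: round tin with a lid, 65 mm across, 32 mm tall, in the crate, to stay there. Origin: centre of its underside.
- thin_board: piece of brown board, 50x70x9 mm (its length along its y), in the crate, to stay there. Origin: centre of its underside.
- steel_bar: flat steel bar, 30x85x10 mm (its length along its y), in the crate, to stay there. Origin: centre of its underside.
- tin_of_grease: bystander: upright tin, 69 mm across, 60 mm tall, behind the trays. Origin: centre of its underside.
- sander: bystander: sanding block, 63x106x37 mm, behind the trays. Origin: centre of its underside.
- wooden_block: bystander: wooden block, 48x110x38 mm, to the left of the crate. Origin: centre of its underside.

How it is judged:
By the outcome, as a careful person would: the job done as asked, in the order asked, and still so for the second after the job is handed in, with the robot touching nothing.
Of nut_1, nut_2, nut_3, nut_4, nut_5, nut_6 only 4 to 6 are there at a start; the rules pass over those that are not, and their reading is None.
At some moment in a run one of nut_1, nut_2, nut_3, nut_4, nut_5, nut_6 may be knocked a few centimetres aside while the robot is not near it.
It also fails if it takes over 210 s, if anything falls off the work surface, if the arm or the gripper's body presses on something with over 40 N, if the wrist force passes 120 N, or if a joint passes its speed limit or range.

## Working session

There is one attempt and no reset: what is moved stays moved. The work goes in short steps, Python scripts to look and compute and a tool call to move; the robot and the scene stay as the last step left them, time stands still between calls to the robot, and variables do not carry over. Pictures are saved under pics/ and viewed, at most 14 in all, crops included, and the job is handed in when it is done.

Besides the shell and the picture viewer there is one more tool, called after ">>>" as name(argument=value, ...), one argument or row to a line, values as JSON. drive_tool: Moves the arm, as the interface text tells. Its arguments: {"type":"object","properties":{"rows":{"type":"array","items":{"type":"array"}},"jaw":{"type":"number"},"grip_force":{"type":"number"}},"required":["rows"]}

```bash
mkdir -p pics
cat > h.py <<'E'
import numpy as np, cv2
from station import ctrl, vision
from scipy.spatial.transform import Rotation as Ro
def cam(n):
    d=vision.get_image(n); im=d["image"]; f=im.shape[0]/2/np.tan(np.radians(d["vertical_fov"])/2)
    d["K"]=np.array([[f,0,d["cx"]],[0,f,d["cy"]],[0,0,1.]]); d["D"]=np.array(d["dist_coeffs"],float)
    d["R"]=np.array(d["R"]);d["t"]=np.array(d["t"]);return d
def ray(d,px,z):
    p=cv2.undistortPoints(np.array(px,float).reshape(-1,1,2),d["K"],d["D"]).reshape(-1,2)
    r=np.c_[p,np.ones(len(p))]@d["R"]; c=-d["R"].T@d["t"]
    return c+r*((z-c[2])/r[:,2])[:,None]
def proj(d,X):
    return cv2.projectPoints(np.array(X,float).reshape(-1,1,3),cv2.Rodrigues(d["R"])[0],d["t"],d["K"],d["D"])[0].reshape(-1,2)
E
python3 - <<'E'
from h import *
for n in("scene","top"):
    d=cam(n);cv2.imwrite(f"pics/{n}0.png",d["image"]);print(n,-d["R"].T@d["t"],d["R"][2],d["D"])
o=ctrl.get_obs();print(o,ctrl.finger_overhang);print(Ro.from_rotvec(o["tool_rot"]).as_matrix().round(3))
E
```

```text
scene [-0.13633995 -0.63207988  0.67346656] [ 0.59938677  0.60062106 -0.52914067] [-0.00583293  0.          0.          0.          0.        ]
top [0.38546919 0.11363324 1.29039444] [ 0.15379338 -0.01149853 -0.98803612] [0.01337624 0.         0.         0.         0.        ]
{'t': 0.1, 'q': array([ 1.06900932e+00,  5.32921562e-02,  1.61418706e+00, -1.49326156e-06,
        1.47597460e+00, -1.19010129e-01]), 'dq': array([ 0.00341177,  0.00040409, -0.00256523,  0.0005086 ,  0.00159927,
        0.00055622]), 'effort': array([ 3.23077811e-04, -3.94903886e+01, -3.71363926e+01, -9.90071112e-05,
        3.94414034e-03, -7.89462149e-06]), 'tool_pos': array([0.23323104, 0.57938271, 0.30276686]), 'tool_rot': array([-5.97492242e-01, -3.08367266e+00,  2.78401731e-03]), 'contact_force': array([-0.45906077, -0.06859256,  0.18518846]), 'wrist_torque': array([-0.0164808 , -0.04548671, -0.00604474]), 'grip_force': 0.0, 'opening': 0.08555744632052258} 0.0726
[[-0.928  0.373 -0.001]
 [ 0.373  0.928 -0.002]
 [ 0.    -0.002 -1.   ]]
```

View pics/top0.png

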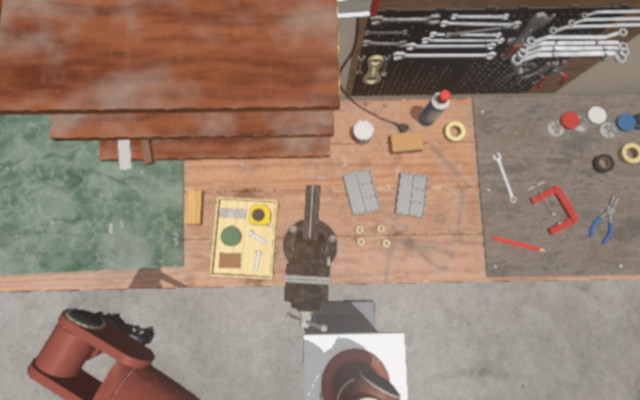

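View pics/scene0.png

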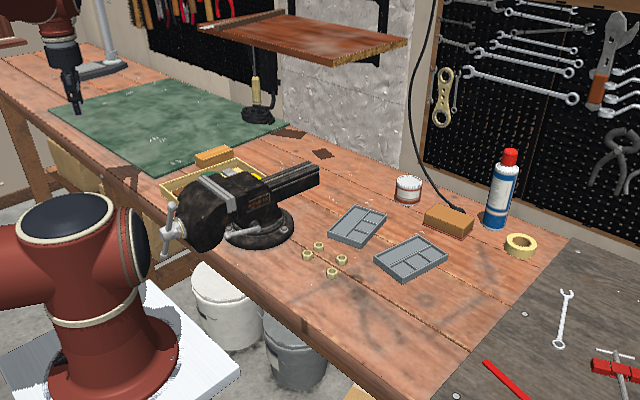

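The pictures show four nuts, at top px (361,229), (381,229), (360,242) and (386,243), with trays at about (362,191) and (411,194). The crate is at about (244,237) with bolts near (258,237) and (257,261). That means two rounds. Next come coarse positions and a first wrist view.

Run:
```python
from h import *
d=cam("top")
print(ray(d,[(361,229),(381,229),(360,242),(386,243)],.013).round(3))
print(ray(d,[(362,191),(411,194)],.018).round(3))
print(ray(d,[(244,237),(258,237),(257,261)],.015).round(3))
w=cam("wrist");print(-w["R"].T@w["t"],w["R"].round(3),w["vertical_fov"],w["D"]);cv2.imwrite("pics/w0.png",w["image"])
```

```text
[[ 0.477 -0.034  0.013]
 [ 0.476 -0.099  0.013]
 [ 0.435 -0.029  0.013]
 [ 0.431 -0.113  0.013]]
[[ 0.601 -0.041  0.018]
 [ 0.589 -0.202  0.018]]
[[0.458 0.344 0.015]
 [0.457 0.299 0.015]
 [0.381 0.302 0.015]]
[0.17066348 0.6048028  0.37297491] [[ 0.373  0.928 -0.002]
 [ 0.894 -0.359  0.268]
 [ 0.248 -0.101 -0.963]] 68.4432967220909 [0.0190553 0.        0.        0.        0.       ]
```

View pics/w0.png

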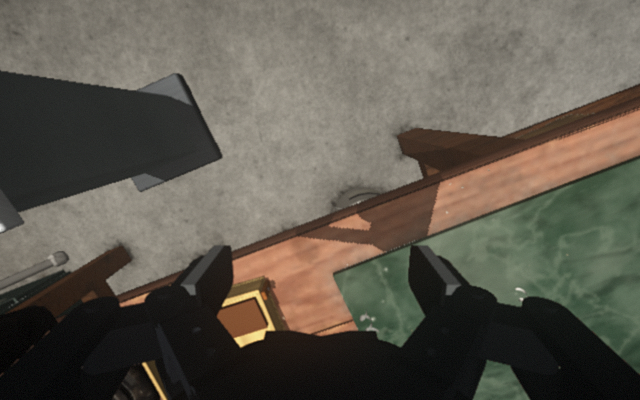

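>>> drive_tool(
  rows=[
    [[0,0,-0.01],0.145],
    [[0,0,-0.01],0.145],
    [[0,0,-0.01],0.145],
    [[0,0,-0.01],0.145],
    [[0,0,0],0.145],
    [[0,0,0],0.145],
    [[0,0,0],0.145],
    [[0,0,0],0.145],
    [[0,0,0],0.145],
    [[0,0,0],0.145],
  ],
)

```text
t: 1.2
tool_pos: [0.2334, 0.5796, 0.3435]
tool_rot: [2.498, 1.905, -0.001]
contact_force: [0.3, -1.3, 0.1]
opening: 0.0854
grip_force: 0.0
```

>>> drive_tool(
  rows=[
    [[0,0,0],0.145],
    [[0,0,0],0.145],
    [[0,0,0],0.145],
    [[0,0,0],0.145],
    [[0,0,0],0.145],
    [[0,0,0],0.145],
    [[0,0,0],0.145],
    [[0,0,0],0.145],
    [[0,0,0],0.145],
    [[0,0,0],0.0],
  ],
)

```text
t: 2.2
tool_pos: [0.2334, 0.5797, 0.3436]
tool_rot: [3.141, 0.006, -0.0]
contact_force: [-0.2, -0.6, 0.5]
opening: 0.0853
grip_force: 0.0
```

>>> drive_tool(
  rows=[
    [[0.012,0.04,0],0],
    [[0.012,0.04,0],0],
    [[0.012,0.04,0],0],
    [[0.012,0.04,0],0],
    [[0.012,0.04,0],0],
    [[0.012,0.04,0],0],
    [[0.012,0.04,0],0],
    [[0.012,0.04,0],0],
    [[0.012,0.04,0],0],
    [[0.012,0.04,0],0],
  ],
)

```text
t: 3.2
tool_pos: [0.3549, 0.1787, 0.344]
tool_rot: [-3.141, -0.012, -0.001]
contact_force: [0.5, -0.0, -0.0]
opening: 0.0849
grip_force: 0.0
```

>>> drive_tool(
  rows=[
    [[0.012,0.04,0],0],
    [[0.012,0.04,0],0],
    [[0.012,0.04,0],0],
    [[0.012,0.04,0],0],
    [[0.012,0.04,0],0],
    [[0.012,0.04,0],0],
    [[0.012,0.04,0],0],
    [[0.012,0.03,0],0],
    [[0,0,0],0],
    [[0,0,0],0],
  ],
)

```text
t: 4.2
tool_pos: [0.452, -0.1297, 0.3436]
tool_rot: [-3.141, -0.007, 0.001]
contact_force: [-0.2, 0.6, -0.1]
opening: 0.0857
grip_force: 0.0
```

Run:
```python
from h import *
w=cam("wrist");print(-w["R"].T@w["t"]);cv2.imwrite("pics/w1.png",w["image"]);o=ctrl.get_obs();print(o["t"],o["tool_pos"],o["contact_force"]);print(Ro.from_rotvec(o["tool_rot"]).as_matrix().round(3))
```

```text
[ 0.51993772 -0.12946615  0.41355064]
4.25 [ 0.45192345 -0.12901951  0.34367803] [ 0.29261265 -0.29247713  0.32313647]
[[ 1.     0.005 -0.001]
 [ 0.005 -1.     0.001]
 [-0.001 -0.001 -1.   ]]
```

View pics/w1.png

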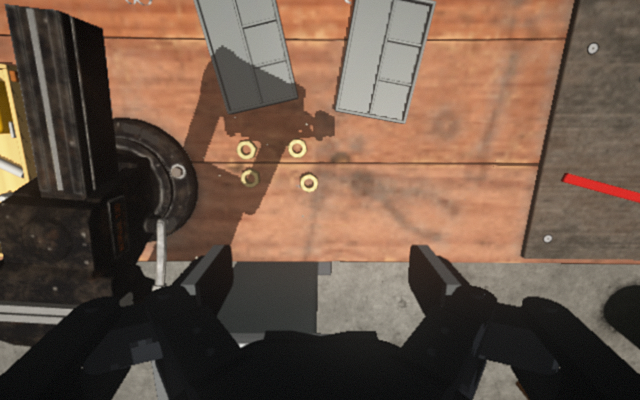

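Wrist view: nuts at (246,149), (297,148), (250,178) and (309,183). Near corners are (231,111) and (298,99) for tray 1, and (336,110) and (405,123) for tray 2. I'll measure both.

```bash
cat >> h.py <<'E'
def nuts(w):
    """yellow blobs on bench -> centre (world), flat-normal yaw (deg, mod 60), size"""
    hsv=cv2.cvtColor(w["image"],cv2.COLOR_BGR2HSV)
    m=cv2.inRange(hsv,(20,60,60),(35,255,255)); out=[]
    for c in cv2.findContours(m,cv2.RETR_EXTERNAL,cv2.CHAIN_APPROX_NONE)[0]:
        if not 80<cv2.contourArea(c)<3000: continue
        h=cv2.convexHull(c).reshape(-1,2); P=ray(w,h,.010)[:,:2].astype(np.float32)
        (x,y),r=cv2.minEnclosingCircle(P)
        if not .009<r<.02: continue
        M=cv2.moments(P.reshape(-1,1,2)); q=np.array([M["m10"],M["m01"]])/M["m00"]
        pp=ray(w,c.reshape(-1,2),.010)[:,:2]-q; a=np.arctan2(pp[:,1],pp[:,0]); rr=np.hypot(pp[:,0],pp[:,1])
        z=np.sum((rr-rr.mean())*np.exp(6j*a)); corner=np.degrees(np.angle(z))/6
        out.append((q.round(4),((corner+30+30)%60-30).round(1),round(2*r*1000,1),round(abs(z)/len(a)*1e3,2),c.reshape(-1,2).mean(0).round()))
    return out
E
python3 - <<'E'
from h import *
w=cam("wrist")
for n in nuts(w):print(n)
g=cv2.cvtColor(w["image"],cv2.COLOR_BGR2GRAY)
C=np.array([(298,99),(231,111),(405,123),(336,110)],np.float32).reshape(-1,1,2)
for nm,(a,b) in dict(t1=(0,1),t2=(2,3)).items():
    X=ray(w,C.reshape(-1,2),.020); r,l=X[a],X[b]; e=(l-r)[:2]; yaw=np.arctan2(-e[0],e[1])
    u=np.array([np.cos(yaw),np.sin(yaw)]); v=np.array([-u[1],u[0]]); ctr=(l+r)[:2]/2+u*.07
    print(nm,"w",np.linalg.norm(e),"yaw",np.degrees(yaw),"ctr",ctr)
    for i in(-1,0,1): print(" cell",(ctr+u*.045*i-v*.0235).round(4))
    print(" chan",(ctr+v*.0225).round(4))
E
```

```text
(array([ 0.4311, -0.1133]), np.float64(22.8), 25.3, np.float64(0.19), array([309., 183.]))
(array([ 0.4376, -0.0311]), np.float64(-28.1), 26.2, np.float64(0.24), array([250., 177.]))
(array([ 0.4764, -0.0284]), np.float64(8.6), 26.6, np.float64(0.21), array([246., 149.]))
(array([ 0.4791, -0.0977]), np.float64(-15.8), 25.2, np.float64(0.18), array([297., 148.]))
t1 w 0.08722942321729224 yaw 10.070405187546498 ctr [ 0.60274695 -0.04496887]
 cell [ 0.5625 -0.076 ]
 cell [ 0.6069 -0.0681]
 cell [ 0.6512 -0.0602]
 chan [ 0.5988 -0.0228]
t2 w 0.0909005104071595 yaw -9.90820308380144 ctr [ 0.58960153 -0.20540973]
 cell [ 0.5412 -0.2208]
 cell [ 0.5856 -0.2286]
 cell [ 0.6299 -0.2363]
 chan [ 0.5935 -0.1832]
```

>>> drive_tool(
  rows=[
    [[0.027,-0.031,0],0],
    [[0,0,0.04],-0.125],
    [[0,0,0.04],-0.125],
    [[0,0,0.04],0],
    [[0,0,0.04],0],
    [[0,0,0],0],
  ],
  jaw=0.45,
  grip_force=30,
)

```text
t: 4.9
tool_pos: [0.4751, -0.0957, 0.1778]
tool_rot: [-3.11, -0.401, 0.017]
contact_force: [-0.8, 0.7, -0.6]
opening: 0.0468
grip_force: 0.0
```

Run:
```python
from h import *
w=cam("wrist");cv2.imwrite("pics/w2.png",w["image"]);o=ctrl.get_obs();print(o["tool_pos"],o["opening"],ctrl.finger_overhang)
for n in nuts(w):print(n)
# fingertip guess: project points on tool axis
T=Ro.from_rotvec(o["tool_rot"]).as_matrix()
for z in(.054,.0726): print(z,[proj(w,[o["tool_pos"]+T@[0,s*o["opening"]/2,z]])[0].round() for s in(-1,1)])
```

```text
[ 0.47712974 -0.09659509  0.18150644] 0.046828311986161435 0.0726
(array([ 0.4309, -0.1141]), np.float64(25.6), 26.6, np.float64(0.19), array([329., 250.]))
(array([ 0.4377, -0.0316]), np.float64(-24.3), 27.4, np.float64(0.28), array([240., 220.]))
(array([ 0.4791, -0.098 ]), np.float64(-15.3), 26.4, np.float64(0.14), array([325., 195.]))
(array([ 0.4769, -0.0286]), np.float64(5.8), 27.7, np.float64(0.25), array([244., 176.]))
0.054 [array([272., 268.]), array([375., 268.])]
0.0726 [array([278., 250.]), array([369., 250.])]
```

View pics/w2.png

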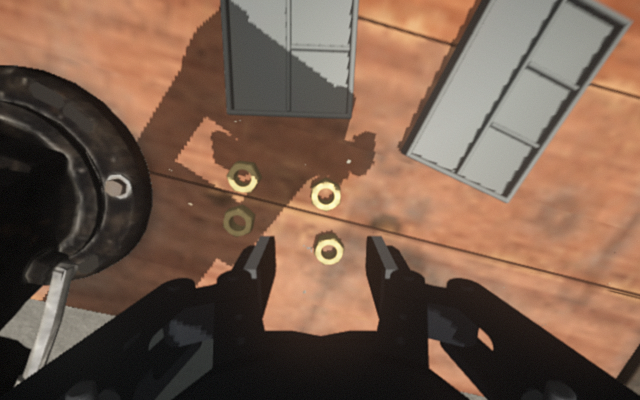

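Tips are at about (274,237) and (367,237), with the target nut at (325,195) centred between them. Going down.

>>> drive_tool(
  rows=[
    [[0.001,0.001,0.03],0],
    [[0,0,0.03],0],
    [[0,0,0.025],0],
    [[0,0,0.015],0],
    [[0,0,0.002],0],
    [[0,0,0],0],
  ],
)

```text
t: 5.55
tool_pos: [0.4818, -0.0993, 0.0842]
tool_rot: [3.115, 0.399, 0.005]
contact_force: [0.8, -0.5, 1.3]
opening: 0.0468
grip_force: 0.0
```

>>> drive_tool(
  rows=[
    [[0,0,0],0],
    [[0,0,0],0],
    [[0,0,0],0],
    [[0,0,0],0],
  ],
  jaw=1,
  grip_force=30,
)

```text
t: 5.95
tool_pos: [0.4817, -0.0994, 0.0843]
tool_rot: [3.115, 0.398, 0.005]
contact_force: [-1.3, 1.2, 6.2]
opening: 0.0206
grip_force: 29.0
```

>>> drive_tool(
  rows=[
    [[0,0,0],0],
    [[0,0,0],0],
    [[0,0,0.0025],0],
    [[0,0,0.0025],0],
    [[0,0,0],0],
  ],
  jaw=0.5,
)

```text
t: 6.45
tool_pos: [0.4797, -0.0989, 0.0761]
tool_rot: [-3.116, -0.397, 0.002]
contact_force: [-0.9, 0.9, 0.1]
opening: 0.0426
grip_force: 0.0
```

>>> drive_tool(
  rows=[
    [[0,0,0],0],
    [[0,0,0],0],
    [[0,0,0],0],
    [[0,0,0],0],
  ],
  jaw=1,
)

```text
t: 6.85
tool_pos: [0.4802, -0.099, 0.0768]
tool_rot: [-3.116, -0.398, 0.0]
contact_force: [-0.2, -0.5, -0.6]
opening: 0.0226
grip_force: 30.4
```

Run:
```python
from h import *
w=cam("wrist");cv2.imwrite("pics/w3.png",w["image"][120:320,180:480].repeat(2,0).repeat(2,1));o=ctrl.get_obs();print(o["tool_pos"],o["opening"],o["grip_force"],o["contact_force"])
```

```text
[ 0.48020055 -0.09902408  0.07685769] 0.022907412949112273 30.442941987176972 [ 0.39964826  0.29048238 -0.42597171]
```

View pics/w3.png

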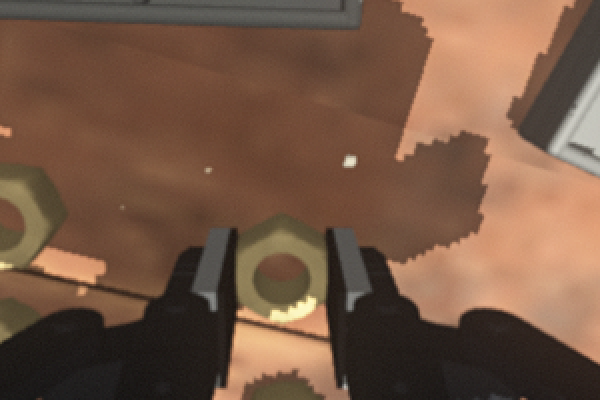

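The nut is gripped across its flats. I'll lift it and look at the trays.

>>> drive_tool(
  rows=[
    [[0,0,-0.03],0],
    [[0,0,-0.045],0],
    [[0,0,-0.045],0],
    [[0,0,-0.045],0.12],
    [[0.03,0.03,-0.045],0.13],
    [[0.02,0.01,-0.01],0],
    [[0,0,0],0],
    [[0,0,0],0],
  ],
)

```text
t: 7.7
tool_pos: [0.5273, -0.1297, 0.2877]
tool_rot: [-3.141, -0.006, 0.002]
contact_force: [0.7, 1.0, -0.6]
opening: 0.0225
grip_force: 30.5
```

```bash
cat > tr.py <<'E'
from h import *
w=cam("wrist");cv2.imwrite("pics/w4.png",w["image"]);o=ctrl.get_obs();print(o["tool_pos"],o["opening"],o["grip_force"])
hsv=cv2.cvtColor(w["image"],cv2.COLOR_BGR2HSV)
m=cv2.inRange(hsv,(0,0,35),(180,45,230)); m[250:]=0
m=cv2.morphologyEx(m,cv2.MORPH_OPEN,np.ones((3,3))); 
m=cv2.morphologyEx(m,cv2.MORPH_CLOSE,np.ones((7,7)))
cs=[c for c in cv2.findContours(m,cv2.RETR_EXTERNAL,cv2.CHAIN_APPROX_NONE)[0] if cv2.contourArea(c)>2000]
im=w["image"].copy()
for c in cs:
    P=(ray(w,c.reshape(-1,2),.020)[:,:2]*1000).astype(np.float32); r=cv2.minAreaRect(P); print(np.round(r[0],1),np.round(r[1],1),round(r[2],1))
    cv2.drawContours(im,[c],-1,(0,0,255),1)
cv2.imwrite("pics/w4c.png",im)
E
python3 tr.py
```

```text
[ 0.52671766 -0.12936498  0.28680333] 0.022888850077888746 30.451360115748418
[ 588.5 -204.3] [ 92.6 138.3] 80.2
[600.7 -40.1] [138.6  92.7] 13.0
```

View pics/w4c.png

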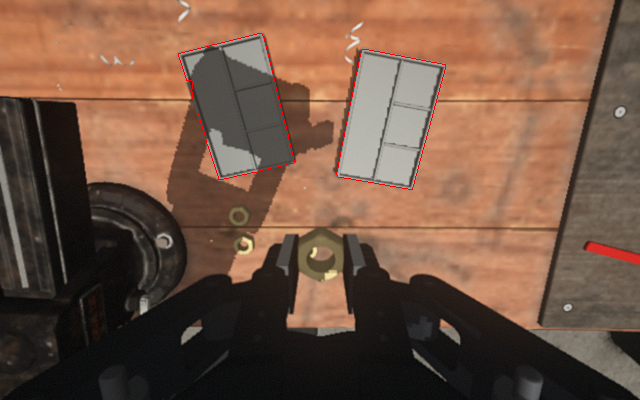

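Tray 1's centre is (0.6007,-0.0401) with yaw 13.0°; tray 2's is (0.5885,-0.2043) with yaw -9.8°. Both measure 138.5×92.6 mm, close to the given 140×93. Placing the nut in tray 1, cell 1.

>>> drive_tool(
  rows=[
    [[0.018,-0.028,0.02],-0.1],
    [[0.0175,-0.028,0.03],-0.1],
    [[0,0,0.03],0],
    [[0,0,0.03],0],
    [[0,0,0.03],0],
    [[0,0,0.02],0],
    [[0,0,0],0],
    [[0,0,0],0],
  ],
)

```text
t: 8.55
tool_pos: [0.5589, -0.0716, 0.1275]
tool_rot: [-3.124, -0.32, 0.003]
contact_force: [-0.0, 0.1, -0.1]
opening: 0.0225
grip_force: 30.5
```

>>> drive_tool(
  rows=[
    [[0.003,0.002,0.015],0],
    [[0,0,0.0125],0],
    [[0,0,0.005],0],
    [[0,0,0],0],
    [[0,0,0],0],
  ],
)

```text
t: 9.05
tool_pos: [0.5633, -0.0734, 0.0957]
tool_rot: [-3.125, -0.319, 0.0]
contact_force: [-0.4, 0.8, 0.3]
opening: 0.0226
grip_force: 30.5
```

>>> drive_tool(
  rows=[
    [[0,0,0],0],
    [[0,0,0],0],
    [[0,0,0],0],
    [[0,0,-0.02],0],
    [[0,0,-0.03],0],
    [[0,0,-0.03],0],
    [[-0.03,0,-0.03],0],
    [[-0.04,0,0],0],
    [[0,0,0],0],
    [[0,0,0],0],
  ],
  jaw=0.55,
)

```text
t: 10.05
tool_pos: [0.4943, -0.0876, 0.2061]
tool_rot: [3.125, 0.318, 0.002]
contact_force: [-0.3, -0.4, -0.2]
opening: 0.0384
grip_force: 0.0
```

```bash
cat > lk.py <<'E'
import sys
from h import *
w=cam("wrist");o=ctrl.get_obs();print("t",o["t"],o["tool_pos"],o["opening"],o["contact_force"].round(1))
T=Ro.from_rotvec(o["tool_rot"]).as_matrix();psi=np.degrees(np.arctan2(T[1,0],T[0,0]));print("yaw",psi)
for n in nuts(w):
    turn=-((n[1]+30-psi+30)%60-30)  # to turn about tool z, deg
    print(n,"shift tool",(T[:2,:2].T@(n[0]-o["tool_pos"][:2])).round(4),"turn rad",round(np.radians(turn),3))
if len(sys.argv)>1: cv2.imwrite("pics/"+sys.argv[1],w["image"])
E
python3 lk.py w5.png
```

```text
t 10.1 [ 0.49501929 -0.08762314  0.2061434 ] 0.03865923341133771 [-0.6 -0.7  0. ]
yaw 11.661532708264245
(array([ 0.4308, -0.1138]), np.float64(25.4), 25.7, np.float64(0.19), array([333., 258.])) shift tool [-0.0682  0.0127] turn rad 0.284
(array([ 0.4378, -0.0313]), np.float64(-25.3), 27.1, np.float64(0.22), array([252., 236.])) shift tool [-0.0447 -0.0667] turn rad 0.122
(array([ 0.477 , -0.0281]), np.float64(10.5), 26.5, np.float64(0.18), array([255., 197.])) shift tool [-0.0056 -0.0619] turn rad -0.503
(array([ 0.5632, -0.0737]), np.float64(-18.3), 27.9, np.float64(0.22), array([321., 115.])) shift tool [0.0696 0.0001] turn rad -0.001
```

View pics/w5.png

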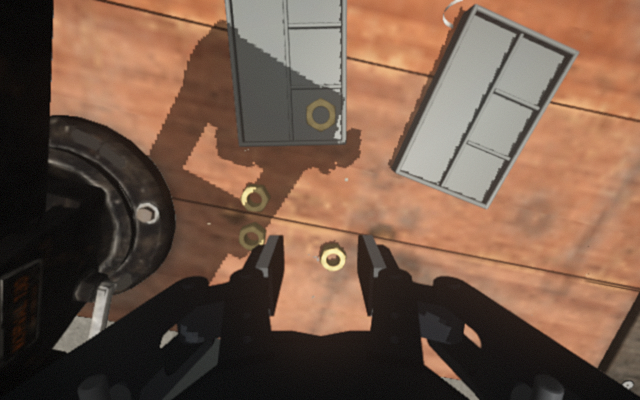

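The nut lies centred in tray 1's cell 1 at (321,115). Next is the nut at (333,258), for tray 2.

>>> drive_tool(
  rows=[
    [[-0.034,0.0065,0],0],
    [[-0.034,0.0062,0],0],
    [[0,0,0.03],0.142],
    [[0,0,0.03],0.142],
    [[0,0,0.03],0],
    [[0,0,0.02],0],
    [[0,0,0.012],0],
    [[0,0,0.0075],0],
    [[0,0,0],0],
    [[0,0,0],0],
  ],
  jaw=0.5,
)

```text
t: 11.1
tool_pos: [0.4316, -0.114, 0.0772]
tool_rot: [3.139, -0.126, 0.002]
contact_force: [-1.2, -0.6, 0.1]
opening: 0.0428
grip_force: 0.0
```

>>> drive_tool(
  rows=[
    [[0,0,0],0],
    [[0,0,0],0],
    [[0,0,0],0],
    [[0,0,0],0],
    [[0,0,-0.02],0],
    [[0,0,-0.03],0],
    [[0,0,-0.03],0],
    [[0,0,0],0],
    [[0,0,0],0],
  ],
  jaw=1,
)

```text
t: 12.0
tool_pos: [0.4308, -0.1138, 0.1567]
tool_rot: [3.139, -0.126, 0.002]
contact_force: [-0.2, -0.0, -1.2]
opening: 0.0229
grip_force: 29.6
```

>>> drive_tool(
  rows=[
    [[0.0235,0.0194,0],0],
    [[0.0235,0.0194,0],0],
    [[0.0235,0.0194,0],0],
    [[0.0235,0.0194,0],0],
    [[0.0235,0.0194,0],0],
    [[0,0,0.02],0],
    [[0,0,0.02],0],
    [[0,0,0.0215],0],
    [[0,0,0],0],
    [[0,0,0],0],
  ],
)

```text
t: 13.0
tool_pos: [0.539, -0.2193, 0.0932]
tool_rot: [-3.137, 0.126, 0.005]
contact_force: [0.1, 0.0, -0.7]
opening: 0.0226
grip_force: 31.3
```

>>> drive_tool(
  rows=[
    [[0,0,0],0],
    [[0,0,0],0],
    [[0,0,0],0],
    [[0,0,-0.02],0],
    [[0,0,-0.03],0],
    [[0,0,-0.03],0],
    [[-0.03,-0.03,-0.03],0],
    [[-0.03,-0.03,0],0],
    [[0,0,0],0],
    [[0,0,0],0],
  ],
  jaw=0.55,
)

```text
t: 14.0
tool_pos: [0.4857, -0.1559, 0.204]
tool_rot: [3.138, -0.124, 0.002]
contact_force: [0.8, -0.1, 0.4]
opening: 0.0386
grip_force: 0.0
```

```bash
python3 lk.py w6.png
```

```text
t 14.05 [ 0.48631067 -0.15657739  0.20411362] 0.03861456124045028 [0.2 0.5 0. ]
yaw -4.579787713863028
(array([ 0.4381, -0.0326]), np.float64(-23.3), 30.3, np.float64(0.12), array([200., 248.])) shift tool [-0.058  -0.1197] turn rad -0.197
(array([ 0.4769, -0.0288]), np.float64(5.8), 27.7, np.float64(0.32), array([186., 213.])) shift tool [-0.0196 -0.1266] turn rad 0.342
(array([ 0.5389, -0.2223]), np.float64(27.8), 28.9, np.float64(0.26), array([391., 128.])) shift tool [0.0577 0.0613] turn rad -0.042
(array([ 0.5631, -0.0706]), np.float64(-19.1), 31.0, np.float64(0.32), array([216., 114.])) shift tool [ 0.0697 -0.0918] turn rad -0.27
```

>>> drive_tool(
  rows=[
    [[-0.005,-0.0316,0],0],
    [[-0.005,-0.0316,0],0],
    [[-0.005,-0.0316,0],0],
    [[-0.0045,-0.0316,0],0],
    [[0,0,0.03],0.14],
    [[0,0,0.03],0.14],
    [[0,0,0.03],0.03],
    [[0,0,0.02],0],
    [[0,0,0.01],0],
    [[0,0,0],0],
  ],
  jaw=0.5,
)

```text
t: 15.05
tool_pos: [0.4765, -0.0292, 0.0823]
tool_rot: [-3.082, 0.61, 0.005]
contact_force: [-0.5, 0.1, -1.1]
opening: 0.0425
grip_force: 0.0
```

>>> drive_tool(
  rows=[
    [[0,0,0.007],0],
    [[0,0,0],0],
    [[0,0,0],0],
  ],
)

```text
t: 15.35
tool_pos: [0.4774, -0.0291, 0.0775]
tool_rot: [3.082, -0.609, 0.002]
contact_force: [0.5, 0.3, -0.6]
opening: 0.0426
grip_force: 0.0
```

>>> drive_tool(
  rows=[
    [[0,0,0],0],
    [[0,0,0],0],
    [[0,0,0],0],
    [[0,0,0],0],
    [[0,0,-0.02],0],
    [[0,0,-0.03],0],
    [[0,0,-0.03],0],
    [[0,0,0],0],
    [[0,0,0],0],
  ],
  jaw=1,
)

```text
t: 16.25
tool_pos: [0.4769, -0.0289, 0.1569]
tool_rot: [3.082, -0.609, 0.002]
contact_force: [-1.0, 0.5, -0.7]
opening: 0.0228
grip_force: 29.6
```

>>> drive_tool(
  rows=[
    [[0,0,0],-0.1425],
    [[0,0,0],-0.1425],
    [[0,0,0],-0.1425],
    [[0,0,0],-0.1425],
    [[0.03,0.014,0],0],
    [[0.03,0.014,0],0],
    [[0.03,0.014,0],0],
    [[0.031,0.0146,0],0],
    [[0,0,0.02],0],
    [[0,0,0],0],
  ],
)

```text
t: 17.25
tool_pos: [0.6036, -0.0626, 0.1313]
tool_rot: [-3.126, -0.281, 0.014]
contact_force: [-1.4, 0.4, -1.4]
opening: 0.0226
grip_force: 29.6
```

>>> drive_tool(
  rows=[
    [[0,0,0.02],0],
    [[0,0,0.0215],0],
    [[0,0,0],0],
    [[0,0,0],0],
  ],
)

```text
t: 17.65
tool_pos: [0.6048, -0.0626, 0.0943]
tool_rot: [-3.128, -0.282, 0.004]
contact_force: [0.2, 0.2, -1.9]
opening: 0.0225
grip_force: 29.6
```

>>> drive_tool(
  rows=[
    [[0,0,0],0],
    [[0,0,0],0],
    [[0,0,0],0],
    [[0,0,-0.02],0],
    [[0,0,-0.03],0],
    [[0,0,-0.03],0],
    [[-0.03,0,-0.03],0],
    [[-0.04,0,0],0],
    [[-0.04,0,0],0],
    [[0,0,0],0],
  ],
  jaw=0.55,
)

```text
t: 18.65
tool_pos: [0.4936, -0.0825, 0.2039]
tool_rot: [-3.128, -0.28, 0.005]
contact_force: [0.7, -0.9, -0.6]
opening: 0.0386
grip_force: 0.0
```

```bash
python3 lk.py w7.png
```

```text
t 18.7 [ 0.49573317 -0.08259288  0.20488421] 0.03891508234464268 [-0.   0.4  0.8]
yaw 10.231991380412673
(array([ 0.4393, -0.0301]), np.float64(21.5), 26.6, np.float64(0.18), array([257., 235.])) shift tool [-0.0462 -0.0617] turn rad 0.327
(array([ 0.5396, -0.2263]), np.float64(-25.6), 32.7, np.float64(0.24), array([484., 170.])) shift tool [0.0176 0.1492] turn rad 0.102
(array([ 0.5637, -0.0738]), np.float64(-17.7), 28.2, np.float64(0.27), array([325., 113.])) shift tool [0.0684 0.0034] turn rad -0.036
(array([ 0.6072, -0.0627]), np.float64(-18.6), 28.1, np.float64(0.27), array([321.,  55.])) shift tool [0.1132 0.0002] turn rad -0.02
```

>>> drive_tool(
  rows=[
    [[-0.023,-0.031,0],0],
    [[-0.0235,-0.0305,0],0],
    [[0,0,0.03],0.13],
    [[0,0,0.03],0.13],
    [[0,0,0.03],0],
    [[0,0,0.02],0],
    [[0,0,0.01],0],
    [[0,0,0],0],
    [[0,0,0],0],
  ],
  jaw=0.5,
)

```text
t: 19.6
tool_pos: [0.4421, -0.0306, 0.0863]
tool_rot: [3.139, -0.126, 0.003]
contact_force: [-0.7, -0.5, -0.7]
opening: 0.0429
grip_force: 0.0
```

```bash
python3 lk.py w8.png
```

```text
t 19.65 [ 0.44230326 -0.03067384  0.08661313] 0.04290316802362318 [-0.5 -0.2  1. ]
yaw -4.588549644160344
(array([ 0.4377, -0.0313]), np.float64(-29.3), 29.6, np.float64(0.27), array([322., 250.])) shift tool [-0.0045  0.001 ] turn rad -0.092
```

View pics/w8.png

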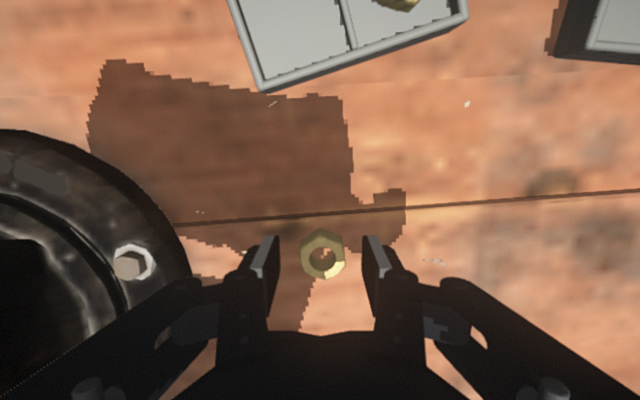

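The nut at (322,250) sits centred between the fingers. I'll shift back about 4 mm, go down and grip it.

>>> drive_tool(
  rows=[
    [[-0.004,0.001,0],-0.06],
    [[0,0,0.005],0],
    [[0,0,0.0045],0],
    [[0,0,0],0],
    [[0,0,0],0],
  ],
)

```text
t: 20.15
tool_pos: [0.437, -0.0311, 0.0756]
tool_rot: [-3.141, 0.032, 0.0]
contact_force: [-0.1, 0.7, 0.4]
opening: 0.0428
grip_force: 0.0
```

>>> drive_tool(
  rows=[
    [[0,0,0],0],
    [[0,0,0],0],
    [[0,0,0],0],
    [[0,0,0],0],
    [[0,0,-0.02],0],
    [[0,0,-0.03],0],
    [[0,0,-0.03],0],
    [[0,0,0],0],
    [[0,0,0],0],
  ],
  jaw=1,
)

```text
t: 21.05
tool_pos: [0.4371, -0.0312, 0.156]
tool_rot: [3.141, -0.032, 0.002]
contact_force: [-0.6, -0.2, -0.1]
opening: 0.0226
grip_force: 29.5
```

>>> drive_tool(
  rows=[
    [[0.02525,0.0322,0],0],
    [[0.02525,0.0322,0],0],
    [[0.02525,0.0322,0],0],
    [[0.02525,0.0322,0],0],
    [[0.02525,0.0322,0],0],
    [[0.02525,0.0322,0],0],
    [[0,0,0],0.12],
    [[0,0,0.02],0],
    [[0,0,0],0],
    [[0,0,0],0],
  ],
)

```text
t: 22.05
tool_pos: [0.5832, -0.2266, 0.1332]
tool_rot: [-3.132, 0.22, 0.007]
contact_force: [-0.2, -0.3, 0.2]
opening: 0.0231
grip_force: 29.6
```

>>> drive_tool(
  rows=[
    [[0,0,0.02],0],
    [[0,0,0.0215],0],
    [[0,0,0],0],
    [[0,0,0],0],
  ],
)

```text
t: 22.45
tool_pos: [0.5843, -0.227, 0.0943]
tool_rot: [-3.134, 0.219, 0.001]
contact_force: [-0.0, 0.3, -0.6]
opening: 0.0228
grip_force: 29.6
```

>>> drive_tool(
  rows=[
    [[0,0,0],0],
    [[0,0,0],0],
    [[0,0,0],0],
    [[0,0,-0.02],0],
    [[0,0,-0.03],0],
    [[0,0,-0.035],0],
    [[-0.02,-0.02,-0.035],0],
    [[-0.03,-0.03,-0.035],0],
    [[-0.03,-0.03,-0.035],-0.07],
    [[-0.03,-0.03,-0.035],-0.07],
  ],
  jaw=0.55,
)

```text
t: 23.45
tool_pos: [0.4948, -0.1129, 0.3114]
tool_rot: [3.141, 0.004, 0.002]
contact_force: [1.0, -0.5, 0.4]
opening: 0.0383
grip_force: 0.0
```

>>> drive_tool(
  rows=[
    [[0,0,0],0],
    [[0,0,0],0],
  ],
)

```text
t: 23.65
tool_pos: [0.4959, -0.1137, 0.3115]
tool_rot: [3.14, 0.001, 0.006]
contact_force: [-0.1, 0.1, -0.9]
opening: 0.0384
grip_force: 0.0
```

```bash
python3 lk.py w9.png; python3 -c "
from h import *
print([n[0] for n in nuts(cam('top'))])"
```

```text
t 23.7 [ 0.49577098 -0.11403122  0.30969869] 0.038809974065094094 [ 0.4 -0.9 -0.7]
yaw -0.022242751969673274
(array([ 0.5382, -0.2229]), np.float64(26.6), 28.0, np.float64(0.4), array([408., 140.])) shift tool [0.0425 0.1089] turn rad 0.059
(array([ 0.5625, -0.0722]), np.float64(-19.1), 26.9, np.float64(0.12), array([286., 119.])) shift tool [ 0.0667 -0.0419] turn rad -0.191
(array([ 0.5853, -0.2311]), np.float64(28.8), 28.4, np.float64(0.22), array([418.,  99.])) shift tool [0.0896 0.117 ] turn rad 0.021
(array([ 0.6054, -0.0615]), np.float64(-18.3), 27.4, np.float64(0.25), array([276.,  81.])) shift tool [ 0.1096 -0.0526] turn rad -0.205
[]
```

View pics/w9.png

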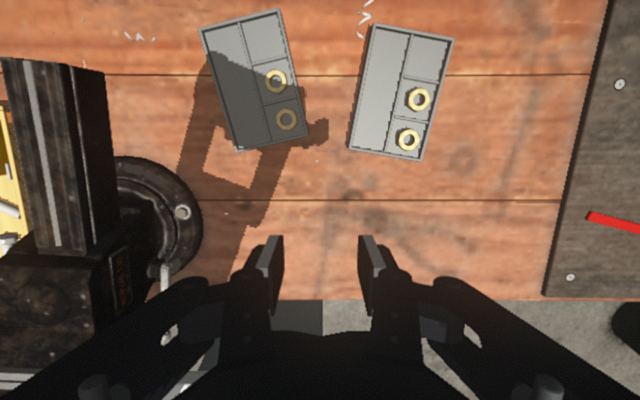

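All four nuts lie in cells 1 and 2 of both trays (pixels (286,119), (276,81), (408,140), (418,99)), and none is left on the bench. Next, the crate.

>>> drive_tool(
  rows=[
    [[-0.012,-0.04,-0.005],0],
    [[-0.012,-0.04,-0.005],0],
    [[-0.012,-0.04,0],0],
    [[-0.012,-0.04,0],0],
    [[-0.012,-0.04,0],0],
    [[-0.012,-0.04,0],0],
    [[-0.012,-0.04,0],0],
    [[-0.012,-0.04,0],0],
    [[-0.012,-0.04,0],0],
    [[-0.012,-0.04,0],0],
  ],
  jaw=0.4,
)

```text
t: 24.75
tool_pos: [0.3756, 0.2872, 0.3175]
tool_rot: [3.14, -0.002, -0.005]
contact_force: [0.8, 1.2, -0.0]
opening: 0.0512
grip_force: 0.0
```

>>> drive_tool(
  rows=[
    [[-0.005,-0.025,0],0],
    [[0,0,0],0],
    [[0,0,0],0],
  ],
)

```text
t: 25.05
tool_pos: [0.3712, 0.3109, 0.3177]
tool_rot: [3.139, -0.0, -0.005]
contact_force: [0.2, -0.7, -0.7]
opening: 0.0509
grip_force: 0.0
```

```bash
python3 lk.py w10.png
```

```text
t 25.1 [0.37132526 0.31039399 0.31811105] 0.051256591594786925 [ 0.1 -0.7  0.1]
yaw -0.06610662882792327
```

View pics/w10.png

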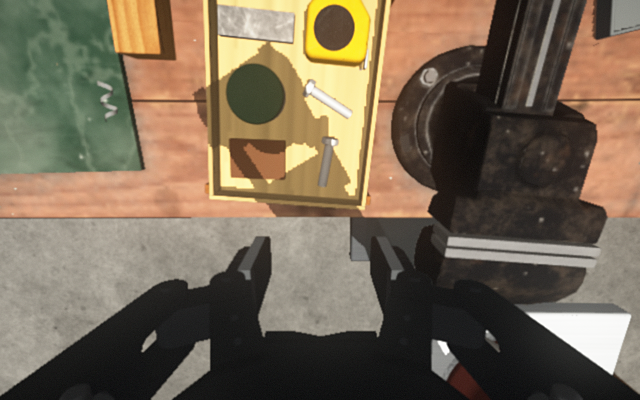

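Bolt A runs from its head at (308,85) to (350,116); bolt B from its head at (330,138) to (324,187). The crate's inner right wall is near column 362.

```bash
cat > bo.py <<'E'
import sys
from h import *
w=cam("wrist");o=ctrl.get_obs();T=Ro.from_rotvec(o["tool_rot"]).as_matrix()
ps=np.array(eval(sys.argv[1]),float); Z=float(sys.argv[2])
for i in range(0,len(ps),2):
    P=ray(w,ps[i:i+2],Z)[:,:2]; m=P.mean(0); e=P[1]-P[0]
    el=T[:2,:2].T@e
    print("head",P[0].round(4),"end",P[1].round(4),"mid",m.round(4),"len",round(np.linalg.norm(e),4),"yaw",np.degrees(np.arctan2(e[1],e[0])).round(1),
      "shift",(T[:2,:2].T@(m-o["tool_pos"][:2])).round(4),"axis in tool deg",np.degrees(np.arctan2(el[1],el[0])).round(1),"tcp",o["tool_pos"].round(4))
E
python3 bo.py "[(306,83),(351,117),(331,136),(323,188)]" .013
python3 - <<'E'
from h import *
w=cam("wrist"); print(ray(w,[(362,205),(377,10),(211,200)],.036).round(4))
hsv=cv2.cvtColor(w["image"],cv2.COLOR_BGR2HSV)[70:200,290:360]
m=cv2.inRange(hsv,(0,0,60),(180,70,255)); 
for c in cv2.findContours(m,cv2.RETR_EXTERNAL,cv2.CHAIN_APPROX_NONE)[0]:
    if cv2.contourArea(c)>60: print(cv2.contourArea(c),cv2.minAreaRect(c+np.array([290,70])))
cv2.imwrite("pics/b10.png",cv2.resize(w["image"][65:215,200:400],None,fx=4,fy=4,interpolation=2))
E
```

```text
head [0.4774 0.3266] end [0.4386 0.272 ] mid [0.458  0.2993] len 0.0671 yaw -125.4 shift [0.0866 0.0107] axis in tool deg 125.3 tcp [0.3714 0.3102 0.3185]
head [0.4158 0.2963] end [0.3491 0.3061] mid [0.3824 0.3012] len 0.0674 yaw 171.6 shift [0.011 0.009] axis in tool deg -171.7 tcp [0.3714 0.3102 0.3185]
[[0.3329 0.2574 0.036 ]
 [0.5463 0.25   0.036 ]
 [0.3396 0.4453 0.036 ]]
378.0 ((327.5112609863281, 162.3820343017578), (15.406477928161621, 48.63706588745117), 5.440331935882568)
487.5 ((326.256103515625, 102.30488586425781), (54.192298889160156, 16.71059226989746), 38.65980911254883)
```

View pics/b10.png

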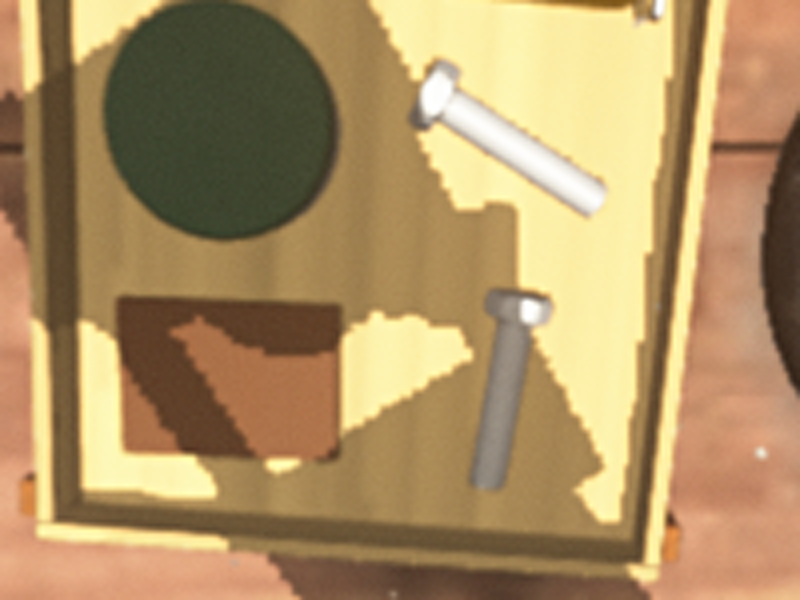

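>>> drive_tool(
  rows=[
    [[0.0285,0.0042,0],0],
    [[0.0285,0.0042,0],0],
    [[0.0285,0.0042,0],0],
    [[0,0,0.02],-0.141],
    [[0,0,0.02],-0.141],
    [[0,0,0.02],-0.141],
    [[0,0,0.02],-0.141],
    [[0,0,0.02],-0.141],
    [[0,0,0.02],-0.141],
    [[0,0,0],-0.141],
  ],
  jaw=0.62,
)

```text
t: 26.2
tool_pos: [0.4552, 0.2963, 0.1958]
tool_rot: [-2.764, -1.493, 0.01]
contact_force: [-0.9, -0.4, -0.3]
opening: 0.0326
grip_force: 0.0
```

>>> drive_tool(
  rows=[
    [[0,0,0],0],
    [[0,0,0],0],
  ],
)

```text
t: 26.4
tool_pos: [0.457, 0.2978, 0.2001]
tool_rot: [2.77, 1.482, 0.001]
contact_force: [0.6, -0.4, 0.3]
opening: 0.0323
grip_force: 0.0
```

```bash
python3 lk.py w11.png
```

```text
t 26.45 [0.45703148 0.29798242 0.2003346 ] 0.032733046588199255 [ 0.4  0.7 -0. ]
yaw 56.331689301755056
(array([0.4732, 0.3058]), np.float64(-26.9), 19.7, np.float64(0.08), array([330., 177.])) shift tool [0.0155 0.0091] turn rad -0.118
```

View pics/w11.png

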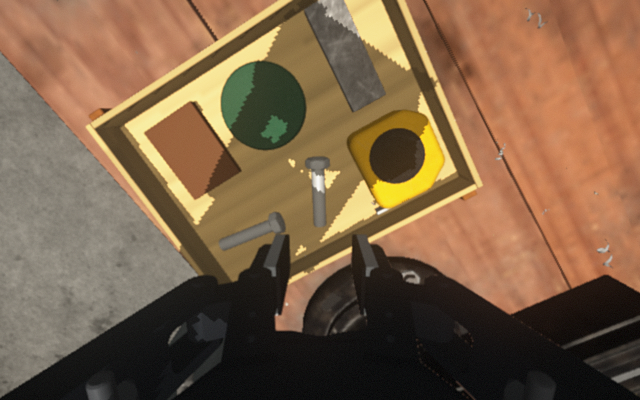

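The bolt now runs from its head at (317,157) to (320,227), nearly along the tool's x.

```bash
python3 bo.py "[(317,157),(320,227),(280,218),(220,245)]" .013
```

```text
head [0.474  0.3279] end [0.4401 0.2722] mid [0.4571 0.3001] len 0.0652 yaw -121.3 shift [ 0.0016 -0.001 ] axis in tool deg 177.7 tcp [0.457  0.2982 0.2005]
head [0.4142 0.3001] end [0.3513 0.3096] mid [0.3827 0.3048] len 0.0637 yaw 171.4 shift [-0.0356 -0.0655] axis in tool deg -115.0 tcp [0.457  0.2982 0.2005]
```

>>> drive_tool(
  rows=[
    [[0,-0.001,0.03],-0.04],
    [[0,0,0.03],0],
    [[0,0,0.03],0],
    [[0,0,0.018],0],
    [[0,0,0.01],0],
    [[0,0,0.0025],0],
    [[0,0,0],0],
    [[0,0,0],0],
  ],
)

```text
t: 27.3
tool_pos: [0.4565, 0.2994, 0.0806]
tool_rot: [2.737, 1.542, 0.004]
contact_force: [-0.2, -0.5, -0.0]
opening: 0.0326
grip_force: 0.0
```

>>> drive_tool(
  rows=[
    [[0,0,0],0],
    [[0,0,0],0],
    [[0,0,0],0],
    [[0,0,0],0],
  ],
  jaw=1,
  grip_force=40,
)

```text
t: 27.7
tool_pos: [0.4563, 0.2993, 0.0803]
tool_rot: [2.736, 1.543, 0.003]
contact_force: [-0.8, -0.3, 6.6]
opening: 0.0099
grip_force: 39.4
```

>>> drive_tool(
  rows=[
    [[0,0,0],0],
    [[0,0,0.002],0],
    [[0,0,0],0],
  ],
  jaw=0.75,
)

```text
t: 28.0
tool_pos: [0.4557, 0.2991, 0.0777]
tool_rot: [-2.737, -1.543, 0.0]
contact_force: [-1.8, -1.3, 6.7]
opening: 0.0216
grip_force: 3.4
```

>>> drive_tool(
  rows=[
    [[0,0,0],0],
    [[0,0,0],0],
    [[0,0,0],0],
    [[0,0,0],0],
  ],
  jaw=1,
)

```text
t: 28.4
tool_pos: [0.4562, 0.2994, 0.0781]
tool_rot: [-2.737, -1.543, -0.002]
contact_force: [-1.3, -0.4, 6.4]
opening: 0.0101
grip_force: 40.6
```

>>> drive_tool(
  rows=[
    [[0,0,-0.01],0],
    [[0,0,-0.02],0],
    [[0,0,-0.03],0],
    [[0,0,-0.03],0],
    [[0,0,0],0],
    [[0,0,0],0],
  ],
)

```text
t: 29.0
tool_pos: [0.4555, 0.299, 0.1675]
tool_rot: [2.737, 1.543, 0.001]
contact_force: [-0.2, 0.0, -1.3]
opening: 0.01
grip_force: 39.0
```

```bash
python3 lk.py w12.png
```

```text
t 29.05 [0.45484468 0.29863471 0.16611119] 0.009676699581725528 [-0.4  0.2 -1.4]
yaw 58.831273441407305
```

View pics/w12.png

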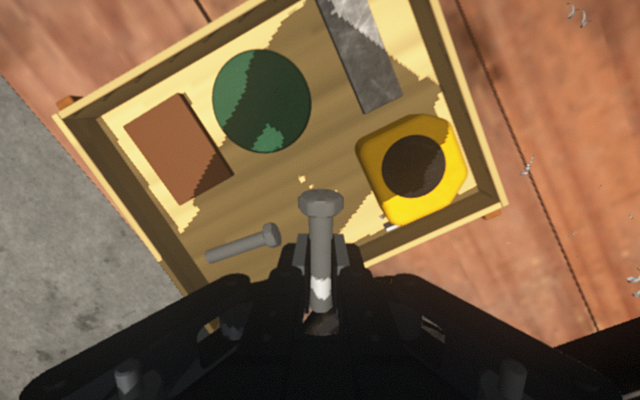

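The bolt is held level, head toward +x (head at (321,203)). I'll carry it over the vice to tray 1's channel. That was my last allowed picture, so checks are numeric from here.

>>> drive_tool(
  rows=[
    [[0,0,-0.03],0],
    [[0,0,-0.03],0],
    [[0,0,-0.03],0],
    [[0,0,-0.03],0],
    [[0,0,-0.03],0],
    [[0,0,0],0.133],
    [[0,0,0],0.133],
    [[0,0,0],0.133],
    [[0,0,0],0.133],
    [[0,0,0],0.133],
  ],
)

```text
t: 30.05
tool_pos: [0.4549, 0.2986, 0.3143]
tool_rot: [3.091, 0.556, -0.007]
contact_force: [0.1, 0.2, -0.5]
opening: 0.01
grip_force: 39.1
```

>>> drive_tool(
  rows=[
    [[0,0,0],0.135],
    [[0.0072,0.0378,0],0],
    [[0.0072,0.0378,0],0],
    [[0.0072,0.0378,0],0],
    [[0.0072,0.0378,0],0],
    [[0.0072,0.0378,0],0],
    [[0.0072,0.0378,0],0],
    [[0.0072,0.0378,0],0],
    [[0.0072,0.0378,0],0],
    [[0.0072,0.0378,0],0],
  ],
)

```text
t: 31.05
tool_pos: [0.5949, -0.0194, 0.3142]
tool_rot: [-3.12, -0.355, 0.007]
contact_force: [-0.1, 0.9, -1.0]
opening: 0.01
grip_force: 39.1
```

>>> drive_tool(
  rows=[
    [[0,0,0.02],0],
    [[0,0,0.03],0],
    [[0,0,0.03],0],
    [[0,0,0.03],0],
    [[0,0,0.03],0],
    [[0,0,0],0],
    [[0,0,0],0],
  ],
)

```text
t: 31.75
tool_pos: [0.5942, -0.0178, 0.1753]
tool_rot: [-3.12, -0.355, 0.006]
contact_force: [0.2, 0.3, -0.5]
opening: 0.0099
grip_force: 39.2
```

>>> drive_tool(
  rows=[
    [[0.001,0.001,0.03],0],
    [[0,0,0.025],0],
    [[0,0,0.018],0],
    [[0,0,0.008],0],
    [[0,0,0.002],0],
    [[0,0,0],0],
    [[0,0,0],0],
  ],
)

```text
t: 32.45
tool_pos: [0.5975, -0.0189, 0.096]
tool_rot: [3.121, 0.355, 0.005]
contact_force: [0.4, -0.4, -0.7]
opening: 0.0099
grip_force: 39.2
```

>>> drive_tool(
  rows=[
    [[0,0,0.003],0],
    [[0,0,0],0],
    [[0,0,0],0],
  ],
)

```text
t: 32.75
tool_pos: [0.5964, -0.0187, 0.0913]
tool_rot: [3.121, 0.356, 0.0]
contact_force: [-0.8, 0.5, 0.4]
opening: 0.0101
grip_force: 39.2
```

>>> drive_tool(
  rows=[
    [[0,0,0],0],
    [[0,0,0],0],
    [[0,0,0],0],
    [[0,0,-0.01],0],
    [[0,0,-0.02],0],
    [[0,0,-0.03],0],
    [[0,0,-0.03],0],
    [[0,0,-0.03],0],
    [[0,0,-0.03],0],
    [[0,0,-0.03],0],
  ],
  jaw=0.76,
)

```text
t: 33.75
tool_pos: [0.5963, -0.0187, 0.2734]
tool_rot: [3.121, 0.355, 0.002]
contact_force: [0.6, -0.9, -0.6]
opening: 0.0203
grip_force: 0.0
```

>>> drive_tool(
  rows=[
    [[-0.03,0,-0.03],0],
    [[-0.03,0,0],0],
    [[-0.03,0,0],0],
    [[0,0,0],0],
  ],
)

```text
t: 34.15
tool_pos: [0.5065, -0.0392, 0.3019]
tool_rot: [3.121, 0.354, 0.001]
contact_force: [0.1, -0.2, -0.9]
opening: 0.0207
grip_force: 0.0
```

```bash
python3 lk.py w13.png
python3 - <<'E'
from h import *
# inside tray1 channel: rectify region onto z=.019 plane in tray axes, look for non-grey-floor pixels
w=cam("wrist"); yaw=np.radians(13.0);u=np.array([np.cos(yaw),np.sin(yaw)]);v=np.array([-u[1],u[0]]);c=np.array([.5956,-.0182])
g=cv2.cvtColor(w["image"],cv2.COLOR_BGR2GRAY)
for x in np.arange(.064,-.065,-.008):
    print(int(x*1000)," ".join("%3d"%g[int(round(p[1])),int(round(p[0]))] if 0<=p[1]<400 and 0<=p[0]<640 else "  -" for p in [proj(w,[*(c+u*x+v*y),.016])[0] for y in np.arange(.02,-.021,-.004)]))
E
```

```text
t 34.2 [ 0.50779897 -0.0390729   0.3020615 ] 0.020066375626753855 [0.  0.9 0.4]
yaw 12.942435653139494
(array([ 0.5389, -0.2267]), np.float64(24.2), 29.5, np.float64(0.48), array([472., 181.])) shift tool [-0.0117  0.1898] turn rad 0.327
(array([ 0.586 , -0.2345]), np.float64(-27.4), 32.3, np.float64(0.25), array([491., 146.])) shift tool [0.0324 0.208 ] turn rad 0.181
64 151 189 189 189 188 190 188 190 188 191 138
56 140 189 190 190 190 190 190 190 191 189 152
48 144 193 193 192 193 190 193 191 190 191 168
40 140 192 193 192 191 193 193 192 193 195 126
32 125 194 171 161 248 254 254 196 160 198 129
24  96 101  97 100 115 219 243 193 196 198 136
16  90 101 100  99 118 148 134 147 197 201 146
8  91 100  98  99 118 146 132 148 198 200 151
0  85  99  98 103 117 149 136 193 199 201 150
-8  81 101  98 100 115 149 134 195 199 201 166
-16  82  99 101 101 117 147 134 204 198 154 125
-23  79 103 100  97 111 146 152 103 101 103  97
-32  81  97  98 100  99 100 100 102 104 103  89
-40  95 101  96  98  99 101 101 102 103 105  84
-48  98  99  99 101 134 115  98 108 169 208 146
-55 198 180 121 203 208 208 207 206 208 209 152
-64 130 196 161 185 146 197 162 201 147 190 142
```

Bolt 1 lies in tray 1's channel: the readings show its head at x≈+30 mm and its tail at about -25 mm, on the centre line. Back for bolt 2, with a check that tray 1's nuts are still there.

>>> drive_tool(
  rows=[
    [[0,0,-0.005],0.124],
    [[0,0,-0.005],0.124],
    [[0,0,-0.005],0.125],
    [[-0.0193,-0.0356,0],0],
    [[-0.0193,-0.0356,0],0],
    [[-0.0193,-0.0356,0],0],
    [[-0.0193,-0.0356,0],0],
    [[-0.0193,-0.0356,0],0],
    [[-0.0193,-0.0356,0],0],
    [[-0.0193,-0.0356,0],0],
  ],
  jaw=0.62,
)

```text
t: 35.25
tool_pos: [0.4112, 0.2294, 0.3167]
tool_rot: [-3.133, 0.229, -0.001]
contact_force: [1.1, 1.2, -0.2]
opening: 0.0326
grip_force: 0.0
```

>>> drive_tool(
  rows=[
    [[-0.0193,-0.0356,0],0],
    [[-0.0193,-0.0356,0],0],
    [[0,0,0.03],0],
    [[0,0,0.03],0],
    [[0,0,0.03],0],
    [[0,0,0.025],0],
    [[0,0,0],0],
    [[0,0,0],0],
  ],
)

```text
t: 36.05
tool_pos: [0.3839, 0.3039, 0.2015]
tool_rot: [3.133, -0.229, -0.0]
contact_force: [0.2, 0.1, 0.7]
opening: 0.0329
grip_force: 0.0
```

Run:
```python
from h import *
im=cv2.imread("pics/w13.png"); hsv=cv2.cvtColor(im,cv2.COLOR_BGR2HSV); m=cv2.inRange(hsv,(15,60,40),(40,255,255))
for c in cv2.findContours(m,0,1)[0]:
    if cv2.contourArea(c)>60: print("old",cv2.boundingRect(c))
w=cam("wrist");o=ctrl.get_obs();T=Ro.from_rotvec(o["tool_rot"]).as_matrix();print(o["tool_pos"].round(4))
p=proj(w,[(.3827,.303,.013)])[0].round().astype(int);print("pred",p)
x0,y0=p-50; h=cv2.cvtColor(w["image"],cv2.COLOR_BGR2HSV)[y0:y0+100,x0:x0+100]; m=cv2.inRange(h,(0,0,50),(180,65,255))
for c in cv2.findContours(m,0,cv2.CHAIN_APPROX_NONE)[0]:
    if cv2.contourArea(c)<150: continue
    q=c.reshape(-1,2)+[x0,y0]; P=ray(w,q,.013)[:,:2]; r=cv2.minAreaRect((P*1000).astype(np.float32)); L=((P-o["tool_pos"][:2])@T[:2,:2]*1000).astype(np.float32)
    rl=cv2.minAreaRect(L);print(q.min(0),q.max(0),"world",np.round(r[0],1),np.round(r[1],1),"tool",np.round(rl[0],1),np.round(rl[1],1),round(rl[2],1))
    for lo in range(-40,41,10):
        s=L[(L[:,0]>=lo)&(L[:,0]<lo+10)]
        if len(s): print(lo,s[:,1].min().round(1),s[:,1].max().round(1))
```

```text
old (79, 301, 30, 18)
old (37, 297, 41, 19)
old (321, 212, 43, 12)
old (569, 211, 71, 144)
old (458, 171, 26, 22)
old (478, 135, 27, 23)
old (407, 93, 15, 10)
old (349, 84, 19, 25)
old (0, 28, 99, 235)
[0.3845 0.3041 0.2027]
pred [321 196]
[311 161] [333 229] world [382.4 302.5] [19.5 64. ] tool [-1.8  1.9] [19.5 64. ] 89.9
-40 -4.5 4.9
-30 -4.5 5.8
-20 -4.5 5.7
-10 -4.4 5.7
0 -3.5 6.5
10 -3.4 6.4
20 -7.8 11.7
30 -1.6 4.5
```

>>> drive_tool(
  rows=[
    [[-0.002,0.001,0.03],0],
    [[0,0,0.03],0],
    [[0,0,0.03],0],
    [[0,0,0.02],0],
    [[0,0,0.01],0],
    [[0,0,0.004],0],
    [[0,0,0],0],
    [[0,0,0],0],
  ],
)

```text
t: 36.9
tool_pos: [0.3825, 0.3033, 0.0788]
tool_rot: [-3.132, 0.229, -0.004]
contact_force: [-1.0, -0.1, -0.0]
opening: 0.0324
grip_force: 0.0
```

>>> drive_tool(
  rows=[
    [[0,0,0],0],
    [[0,0,0],0],
    [[0,0,0],0],
    [[0,0,0],0],
  ],
  jaw=1,
  grip_force=40,
)

```text
t: 37.3
tool_pos: [0.3821, 0.3031, 0.0783]
tool_rot: [-3.132, 0.229, -0.003]
contact_force: [-0.7, -1.1, 6.0]
opening: 0.0097
grip_force: 39.2
```

>>> drive_tool(
  rows=[
    [[0,0,-0.01],0],
    [[0,0,-0.02],0],
    [[0,0,-0.03],0],
    [[0,0,-0.03],0],
    [[0,0,-0.03],0],
    [[0,0,-0.03],0],
    [[0,0,-0.03],0],
    [[0,0,-0.03],0],
    [[0,0,-0.03],0],
    [[0,0,0],0],
  ],
)

```text
t: 38.3
tool_pos: [0.3826, 0.3034, 0.3226]
tool_rot: [-3.128, 0.229, -0.012]
contact_force: [0.1, -0.7, -0.3]
opening: 0.0102
grip_force: 39.0
```

>>> drive_tool(
  rows=[
    [[0.0214,0.0346,0],0],
    [[0.0214,0.0346,0],0],
    [[0.0214,0.0346,0],0],
    [[0.0214,0.0346,0],0],
    [[0.0214,0.0346,0],0],
    [[0.0214,0.0346,0],0],
    [[0.0214,0.0346,0],0],
    [[0.0214,0.0346,0],0],
    [[0.0214,0.0346,0],0],
    [[0.0214,0.0346,0],0],
  ],
)

```text
t: 39.3
tool_pos: [0.5424, -0.0723, 0.3155]
tool_rot: [-3.133, 0.23, 0.004]
contact_force: [0.6, -0.3, -1.1]
opening: 0.0097
grip_force: 39.1
```

>>> drive_tool(
  rows=[
    [[0.0214,0.0346,0],0],
    [[0.0214,0.0346,0],0],
    [[0.0214,0.0346,0],0.025],
    [[0,0,0.03],0],
    [[0,0,0.03],0],
    [[0,0,0.03],0],
    [[0,0,0.03],0],
    [[0,0,0.03],0],
    [[0,0,0],0],
    [[0,0,0],0],
  ],
)

```text
t: 40.3
tool_pos: [0.5903, -0.1825, 0.166]
tool_rot: [-3.129, 0.269, 0.004]
contact_force: [1.3, -0.3, -0.5]
opening: 0.01
grip_force: 39.1
```

>>> drive_tool(
  rows=[
    [[0.002,0,0.025],0],
    [[0,0,0.025],0],
    [[0,0,0.015],0],
    [[0,0,0.007],0],
    [[0,0,0],0],
    [[0,0,0],0],
    [[0,0,0],0],
  ],
)

```text
t: 41.0
tool_pos: [0.594, -0.1836, 0.0968]
tool_rot: [3.129, -0.268, 0.004]
contact_force: [0.3, 0.4, -1.6]
opening: 0.0098
grip_force: 39.1
```

>>> drive_tool(
  rows=[
    [[0,0,0.0035],0],
    [[0,0,0],0],
    [[0,0,0],0],
  ],
)

```text
t: 41.3
tool_pos: [0.593, -0.1832, 0.0916]
tool_rot: [-3.13, 0.269, 0.0]
contact_force: [-0.1, -0.7, -0.9]
opening: 0.0095
grip_force: 39.1
```

>>> drive_tool(
  rows=[
    [[0,0,0],0],
    [[0,0,0],0],
    [[0,0,0],0],
    [[0,0,-0.01],0],
    [[0,0,-0.02],0],
    [[0,0,-0.03],0],
    [[0,0,-0.03],0],
    [[0,0,-0.03],0],
    [[0,0,-0.03],0],
    [[0,0,-0.03],0],
  ],
  jaw=0.76,
)

```text
t: 42.3
tool_pos: [0.593, -0.1832, 0.2739]
tool_rot: [3.13, -0.269, 0.002]
contact_force: [0.8, -0.3, -0.8]
opening: 0.0205
grip_force: 0.0
```

>>> drive_tool(
  rows=[
    [[-0.03,-0.02,-0.03],0],
    [[-0.03,-0.02,0],0],
    [[-0.03,-0.02,0],0],
    [[0,0,0],-0.08],
    [[0,0,0],-0.09],
    [[0,0,0],0],
    [[0,0,0],0],
  ],
)

```text
t: 43.0
tool_pos: [0.5146, -0.1088, 0.3023]
tool_rot: [3.141, -0.005, 0.001]
contact_force: [0.9, 0.1, -0.9]
opening: 0.0205
grip_force: 0.0
```

Run:
```python
from h import *
w=cam("wrist");o=ctrl.get_obs();print(o["t"],o["tool_pos"].round(3),o["contact_force"].round(1));g=cv2.cvtColor(w["image"],cv2.COLOR_BGR2GRAY);hsv=cv2.cvtColor(w["image"],cv2.COLOR_BGR2HSV)
for nm,a,c in(("t1",13.,(.6007,-.0401)),("t2",-9.8,(.5885,-.2043))):
    a=np.radians(a);u=np.array([np.cos(a),np.sin(a)]);v=np.array([-u[1],u[0]]);c=np.array(c)
    # rectified tray picture, 1 mm/px: rows=far..near, cols=left..right
    X,Y=np.meshgrid(np.arange(-70,70),np.arange(-46,47),indexing="ij"); G=c+u*(X[...,None]*1e-3)+v*(Y[...,None]*1e-3)
    pts=proj(w,np.dstack([G,np.full(X.shape,.02)]).reshape(-1,3)).reshape(140,93,2).astype(np.float32)
    h=cv2.remap(hsv,pts[...,0],pts[...,1],cv2.INTER_NEAREST); m=cv2.inRange(h,(12,70,30),(42,255,255)); m[[0,1,2,-1,-2,-3]]=0
    n,_,st,ce=cv2.connectedComponentsWithStats(m)
    for i in range(1,n):
        if st[i,4]>60: print(nm,"brass at tray x,y mm",(ce[i]-[46,70])[::-1].round(1),"area",st[i,4])
    gg=cv2.remap(g,pts[...,0],pts[...,1],cv2.INTER_LINEAR)
    for x in range(135,0,-8): print(x-70," ".join("%3d"%gg[x,y] for y in range(90,46,-4)))
```

```text
43.05 [ 0.515 -0.109  0.302] [ 0.2  0.9 -0.3]
t1 brass at tray x,y mm [-44.5 -24. ] area 378
t1 brass at tray x,y mm [ -1.5 -23.2] area 381
65 155  73  86  80  80  83  80  74  73  72  72
57  76  73  82  81 126 161 164 164 165 163 162
49  78  73  82  82  83  90 140 166 165 165 162
41  76  72  84  82  83  83  84  82  84 160 162
33  79  74  84  88 133 135 133 101  85  85  83
25  77  73  83  82  83 122 110  75  81  86  81
17  78  73  83  81  90 128 121  84  85  83  85
9  78  75  83  83  90 128 120  85  84  83  84
1  79  75  82  83  88 128 123  86  84  83  83
-7  75  74  83  83  88 129 124  87  85  85  82
-15  77  75  83  83  87 126 124  90  84  84  84
-23  73  77  83  83  85 126 122  88  84  83  83
-31  75  73  82  83  82  83  83  84  85  84  81
-39  73  74  82  83  83  82  84  82  83  85  82
-47 152 147 168 169  86  83  83  84  85  82  83
-55 156 145 169 170 171 173  94  84  85  83  83
-63 153 126 159 161 156 150 170 157  83  83  84
t2 brass at tray x,y mm [-45.8 -23.1] area 304
t2 brass at tray x,y mm [  0.6 -23.4] area 327
65 145  98 103  92  83 103 101  85 101  95  88
57 149 172 175 176 175 173 173 170 174 173 100
49 151 176 177 176 176 175 176 177 175 175  91
41 153 174 179 177 178 178 178 177 177 176 136
33 160 178 181 158 155 180 236 209 173 180 116
25 157 182 180 111 119 150 226 188 159 181 108
17 160 183 184 184  88 198 250 210 183 183 121
9 162 185 185 185  88 203 251 201 185 184 121
1 161 185 187 187  89 212 251 196 186 185 111
-7 163 188 189 183  92 213 251 199 186 187 106
-15 164 185 189 192 106 215 250 193 188 189 129
-23 163 189 190 192  89 219 249 189 190 188 106
-31 164 189 192 191 181 185 221 181 190 190  91
-39 164 189 193 194 194 192 193 193 191 192 152
-47 166 192 195 194 194 193 194 192 192 191 151
-55 168 192 196 194 196 195 194 193 194 193 120
-63 167 187 160 190 192 179 150 191 189 164 129
```

Both trays hold nuts in cells 1 and 2 (each at the cell centre within about 2 mm) and a bolt on the channel's centre line. The gripper is clear and empty.

```bash
python3 -c "
from station import ctrl
print(ctrl.finish_job())"
```

```text
the job is handed in; nothing more can be done
None
```

The job is handed in at about 43 s: the four nuts on the bench went into cells 1 and 2 of both trays with none left over, and each tray's channel holds one bolt; the final wrist-camera readings confirm this, but I did not re-image the crate or bystanders.

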